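# Pack a tissue vial under its cup and can

## Robot

A 7-joint arm with a two-finger parallel gripper is mounted at the origin on the work surface. World frame = base frame: x ahead of the robot, y to its left, z up, the work surface at z = 0. Lengths are in m, angles in rad, forces in N, time in s.
With the tool pointing down it reaches from about 0.35 to 0.775 m from the base axis. Payload 3.1 kg.
Tool frame: the origin (TCP) lies at the very end of the fingers, on their centre line; the grasp point (between the pads) lies robot.grasp_offset behind it (robot.grasp_offset is the distance from the TCP to the grasp point, in m); z points along the fingers, x is the direction in which the jaws open and shut, and the axes are right-handed (so a half turn about z gives the same grasp; the last joint's range is limited). The gripper opens to 85 mm and grips with 20 to 120 N. Pads are 22 mm wide; open, the fingers measure 114 mm over their backs; the gripper's body (76 mm by 85 mm) begins 54 mm behind the grasp point. The pads swing forward as they close: fully open they stand 13 mm farther back than shut.
Start: joints at [1.291, 0.311, 0.014, 1.512, -0.004, 1.319, -0.027], TCP at [0.13, -0.535, 0.231] pointing down, gripper open.
Joint ranges: [-2.7, 2.7], [-0.3, 1.91], [-1.27, 1.3], [0.12, 2.57], [-1.44, 4.58], [0.2, 2.03], [-3.05, 3.05]. Speed limits (rad/s): [2.79, 2.79, 3.14, 3.14, 3.14, 3.14, 3.14].

## Interface

Orientations are given as a 3x3 rotation matrix whose columns are the frame's x, y, z axes.
In Python, from workcell import robot gives the robot as it stands.
- The arm moves only by the tool step_arm, never from a script. Its argument "commands" is a list of rows, each a list of 3 entries, a list of its own where there are three numbers: the turn, a rotation vector about the world's x, y, z in rad, then the shift along the world's x, y, z in cm, then the finger opening in cm, from 0 to 8.54. A call has 1 to 5 rows; each row shifts and turns the pose as measured when the row begins; what a row does not reach is not made up. A row lasts 1/12 s, in which the tool goes at most 41.7 mm and 7.16 degrees, less where a joint would pass 70% of its speed; a pose out of reach is approached as far as the arm can. A call is refused whole if a number of a shift passes 4.17 or a number of a turn 0.125, either way. A call with a gripper value outside its range is refused whole. The fingers move at their own pace and stop on an object; "squeeze" is the grip in N (left out, the last holds). Time passes only in rows, so rows that do not move let the fingers close. It gives the time, the measured TCP pose, the force and the opening at its end, in the units of the state.
- robot.sense(): the state, without advancing time (a new reading comes with each control period).
- robot.camera(name): name is "scene" or "top"; returns the picture (384x512x3 uint8, red, green, blue); there is no depth.
- robot.camera_info(name): a dict with "K" (3x3 intrinsics, pixels), "cam_to_world" (4x4, takes a point from camera to world coordinates). Camera axes: x right, y up, looking along -z (the intrinsics and any distortion apply to the point x, -y, -z); pixel columns grow to the right and rows downward; lengths in m; the calibration is good to about 2 mm. A picture is of the moment at which its call begins. camera_info takes no time and is no camera call.
- robot.job_done(): hands the job in, once; it reports no verdict.
The state is a dict: "t": time; "joints": joint angles; "dq": joint speeds; "joint_torque": joint torques, N m; "ee_pos": TCP position; "orientation": TCP orientation; "force": force on the tool from outside, world axes, zero at the start; "torque": the same for the moment, N m; "gripper_width": finger opening in m.
Only numpy, scipy, OpenCV 4.12 (cv2) and the standard library are available. Lean on these libraries where they do the work, as an engineer would, in place of code of your own. Each camera call takes 0.05 s, during which the arm holds its last target. There are 200 camera calls.

## Task

Pack the tall vial for transport: stand it in the middle of the round cork base (not the square one), cover it with the white cup, put the metal can over both, and last set the round grey data logger on the middle of the can's top. Cup and can stay mouth down as they lie, all things stay upright, and the stack is left standing by itself, every piece let go at rest. Leave the squat jar, the blue-lidded tub and the box of wipes where they are.

Things in the scene. Friction and masses are not known exactly. Their poses are not given: they have to be found in the camera images.
- vial_center (a point): Tall capped vial, loose, standing: amber glass with a black cap, 22 mm diameter (cap 24 mm, the top 14 mm), 48 mm high, about 40 g. The point is on its axis half-way up, 24 mm above its underside; z is up along its axis.
- cup_center (a point): White plastic cup, loose, standing mouth down: 42 mm outer diameter, 60 mm high, straight wall 3 mm thick (mouth 36 mm inside), closed flat top 4 mm thick with a 3 mm chamfer, so 56 mm deep inside; about 35 g. The point is on its axis half-way up, 30 mm above its mouth rim; z is up along its axis.
- can_center (a point): Bare aluminium can, loose, standing mouth down: 68 mm outer diameter, 78 mm high, straight wall 4 mm thick (mouth 60 mm inside), closed flat top 4 mm thick with a 3 mm chamfer, so 74 mm deep inside; about 140 g. The point is on its axis half-way up, 39 mm above its mouth rim; z is up along its axis.
- logger_center (a point): Data logger, loose, lying flat: grey plastic puck 44 mm diameter, 22 mm high, small dark display and a button on top, about 60 g. The point is at its centre, 11 mm above its underside; z is up along its axis.
- round_base_top (a point): Round cork base, fixed to the table: flat disc 100 mm diameter, 8 mm thick. The point is the centre of its top face, where the stack is built; z is up.
- square_base_top (a point): Square cork base, fixed, not used: flat, 90 x 90 mm, 8 mm thick. The point is the centre of its top face; x and y lie along its edges, z is up.
- jar_center (a point): Squat capped jar, loose, to be left alone: amber glass 36 mm diameter with a 38 mm black cap, 28 mm high. The point is on its axis half-way up, 14 mm above its underside.
- tub: Clear round tub with a blue lid, loose, to be left alone: 96 mm diameter, 57 mm high. Origin at the centre of its underside.
- wipes: Green and brown cardboard box of wipes, loose, to be left alone: 102 x 182 mm (x, y), 71 mm high. Origin at the centre of its underside; y is its long direction.

How it is judged:
On the way, in this order (a step that is already met when the one before it is completed fails the run):
1. the vial stands released in the middle of the round base (horizontal distance between vial_center and round_base_top below 0.012 m and z of vial_center in the frame of round_base_top between 0.02 and 0.028 m and angle between vial_center's own z axis and vertical below 0.1 rad and contact force between the fingers and vial below 0.1 N and linear speed of vial below 0.03 m/s), for 0.2 s.
2. the cup stands released over the vial (horizontal distance between each of vial_center, cup_center and round_base_top below 0.012 m and z of vial_center in the frame of round_base_top between 0.02 and 0.028 m and angle between each of vial_center, cup_center's own z axis and vertical below 0.1 rad and z of cup_center in the frame of round_base_top between 0.026 and 0.034 m and contact force between the fingers and cup below 0.1 N and linear speed of cup below 0.03 m/s), for 0.2 s.
3. the can stands released over vial and cup (horizontal distance between each of vial_center, cup_center, can_center and round_base_top below 0.012 m and z of vial_center in the frame of round_base_top between 0.02 and 0.028 m and angle between each of vial_center, cup_center, can_center's own z axis and vertical below 0.1 rad and z of cup_center in the frame of round_base_top between 0.026 and 0.034 m and z of can_center in the frame of round_base_top between 0.035 and 0.043 m and contact force between the fingers and can below 0.1 N and linear speed of can below 0.03 m/s), for 0.2 s.
4. the logger rests released on the can's top (horizontal distance between each of vial_center, cup_center, can_center and round_base_top below 0.012 m and z of vial_center in the frame of round_base_top between 0.02 and 0.028 m and angle between each of vial_center, cup_center, can_center, logger_center's own z axis and vertical below 0.1 rad and z of cup_center in the frame of round_base_top between 0.026 and 0.034 m and z of can_center in the frame of round_base_top between 0.035 and 0.043 m and horizontal distance between logger_center and can_center below 0.012 m and z of logger_center in the frame of round_base_top between 0.085 and 0.093 m and contact force between the fingers and logger below 0.1 N and linear speed of logger below 0.03 m/s), for 0.2 s.
At the end, for the whole second after the job is handed in: Vial, cup and can stand upright (within 0.1 rad) on the round base, nested in that order, each with its axis within 12 mm of the base's centre and seated on it within 4 mm in height; the logger lies flat on the can's top within 12 mm of the can's axis; all are let go and at rest (below 30 mm/s) (all of step 4 and contact force between the fingers and vial below 0.1 N and linear speed of each of vial, cup, can below 0.03 m/s and contact force between the fingers and cup below 0.1 N and contact force between the fingers and can below 0.1 N); the robot touches nothing.
It fails at once if the jar is moved more than 20 mm (distance of jar_center from where it was at the start of the episode above 0.02 m).
It fails at once if the tub is moved more than 20 mm (distance of tub from where it was at the start of the episode above 0.02 m).
It fails at once if the wipes is moved more than 20 mm (distance of wipes from where it was at the start of the episode above 0.02 m).
It fails at once if the vial, cup, can or logger is tipped over (angle between any of vial_center, cup_center, can_center, logger_center's own z axis and vertical above 0.8 rad).
It also fails if it takes over 120 s, if anything falls off the work surface, if the arm or the gripper's body presses on something with over 40 N, if the wrist force passes 120 N, or if a joint passes its speed limit or range.

## Working session

There is one attempt and no reset: what is moved stays moved. The work goes in short steps, Python scripts to look and compute and a tool call to move; the robot and the scene stay as the last step left them, time stands still between calls to the robot, and variables do not carry over. Pictures are saved under pics/ and viewed, about 12 in all and at most 16, crops included, and the job is handed in when it is done.

Besides the shell and the picture viewer there is one more tool, called after "Request:" by a JSON object that holds its "fn" and its "kwargs", one argument or row to a line. step_arm: Moves the arm, as the interface text tells. Its arguments: {"type":"object","properties":{"commands":{"type":"array","items":{"type":"array"}},"squeeze":{"type":"number"}},"required":["commands"]}

```bash
mkdir -p pics; ls; python3 - <<'E'
from workcell import robot
import cv2, numpy as np
np.set_printoptions(precision=4,suppress=True)
for n in("scene","top"):
    cv2.imwrite(f"pics/{n}0.png",robot.camera(n)[:,:,::-1]); i=robot.camera_info(n); print(n,i)
print(robot.sense(),robot.grasp_offset)
E
```

```text
pics
scene {'K': array([[425.7945,   0.    , 252.0777],
       [  0.    , 425.7945, 193.5311],
       [  0.    ,   0.    ,   1.    ]]), 'cam_to_world': array([[-0.0634, -0.8423,  0.5352,  1.1646],
       [ 0.9979, -0.0466,  0.045 ,  0.0554],
       [-0.0129,  0.537 ,  0.8435,  1.0402],
       [ 0.    ,  0.    ,  0.    ,  1.    ]])}
top {'K': array([[351.6526,   0.    , 255.8228],
       [  0.    , 351.6526, 196.3362],
       [  0.    ,   0.    ,   1.    ]]), 'cam_to_world': array([[ 0.0221,  0.9855, -0.1685,  0.3497],
       [-0.9997,  0.0211, -0.0076,  0.0268],
       [-0.0039,  0.1686,  0.9857,  1.1116],
       [ 0.    ,  0.    ,  0.    ,  1.    ]])}
{'t': 0.1, 'joints': array([ 1.2913,  0.3117,  0.014 ,  1.5129, -0.0044,  1.3192, -0.0272]), 'dq': array([ 0.0013, -0.003 , -0.0025, -0.0041,  0.0009,  0.0009, -0.0001]), 'joint_torque': array([  0.0006, -38.0852,   0.1465, -23.1244,   0.0124,   0.0081,
        -0.    ]), 'ee_pos': array([ 0.1295, -0.5339,  0.2303]), 'orientation': array([[ 0.2356, -0.9718, -0.0005],
       [-0.9718, -0.2356,  0.002 ],
       [-0.0021,  0.    , -1.    ]]), 'force': array([-0.0888,  0.1717, -0.5136]), 'torque': array([-0.0272,  0.0373,  0.0059]), 'gripper_width': 0.08548798218051398} 0.0187
```

View pics/scene0.png

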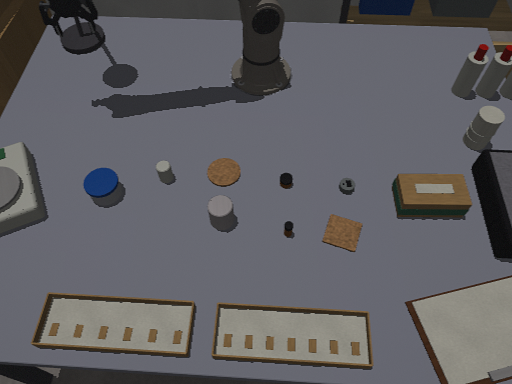

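View pics/top0.png

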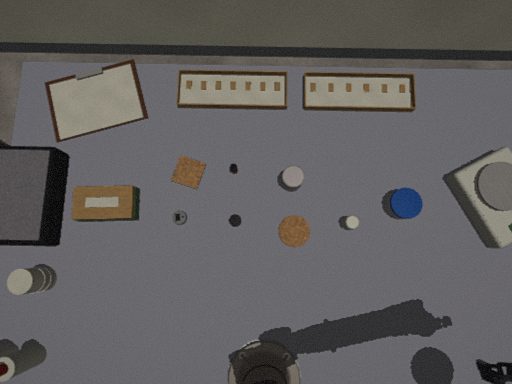

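The pictures show the same layout. Top view pixels: round cork (294,231), can (292,177), cup (352,222), vial (234,168), jar (235,220), logger (180,217). Scene view: cork (224,172), can (221,205), cup (164,170), vial (289,229), logger (347,185).

```bash
python3 - <<'E'
import cv2, numpy as np
a=cv2.imread("pics/top0.png")[145:260,150:380]; b=cv2.imread("pics/scene0.png")[150:260,145:375]
f=lambda x:cv2.resize(np.clip(x*1.4,0,255).astype(np.uint8),None,fx=3.4,fy=2.6 if 0 else 3.4,interpolation=cv2.INTER_CUBIC)
cv2.imwrite("pics/a.png",f(a));cv2.imwrite("pics/b.png",f(b))
t=cv2.imread("pics/top0.png");s=cv2.imread("pics/scene0.png")
for n,p in dict(table=(260,200),cork=(294,231),can=(292,175),cup=(352,221),vial=(234,168),log=(177,215)).items(): print(n,t[p[1],p[0]])
for n,p in dict(table=(250,200),cork=(224,172),can=(221,205),cup=(163,166),cupside=(166,176),vial=(289,226),log=(347,182)).items(): print(n,s[p[1],p[0]])
E
```

```text
table [109 104 106]
cork [ 61  94 123]
can [129 137 144]
cup [145 158 162]
vial [34 34 29]
log [30 25 26]
table [114 105 104]
cork [ 64  94 127]
can [128 127 132]
cup [135 142 141]
cupside [57 60 61]
vial [27 25 26]
log [19 15 18]
```

View pics/a.png

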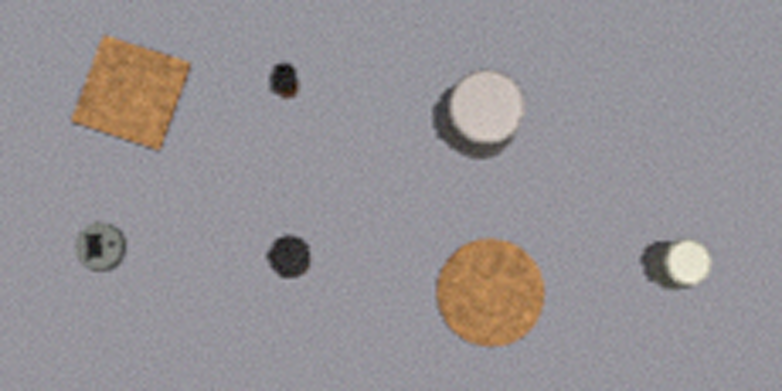

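View pics/b.png

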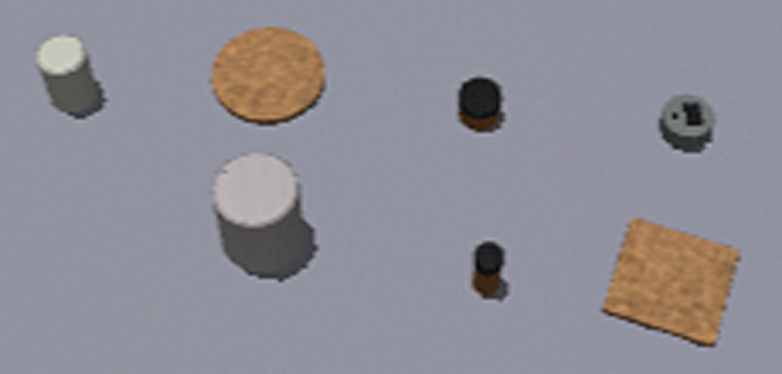

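```bash
cat > h.py <<'E'
import cv2, numpy as np
from workcell import robot
np.set_printoptions(precision=4,suppress=True)
def cast(n,u,v,z):
    i=robot.camera_info(n); K=i["K"]; T=i["cam_to_world"]
    d=T[:3,:3]@np.array([(u-K[0,2])/K[0,0],-(v-K[1,2])/K[1,1],-1]); o=T[:3,3]
    return (o+d*(z-o[2])/d[2])[:2]
def masks(im):   # im: blurred BGR
    b,g,r=[im[:,:,k].astype(int) for k in range(3)]
    return dict(cork=r-b>25, bright=(r>121)&(b>112)|(r+g+b>395), dark=(r+g+b<130), odd=abs(r-112+g-108+b-113)>35)
def blob(im,kind,u,v,rad):
    """filled blob near (u,v): centroid, area, box of the outer contour"""
    s=4; x0,y0=int(u-rad),int(v-rad); c=im[y0:y0+2*rad,x0:x0+2*rad]
    c=cv2.GaussianBlur(cv2.resize(c,None,fx=s,fy=s,interpolation=cv2.INTER_CUBIC),(0,0),3)
    m=masks(c)[kind].astype(np.uint8)
    cs=cv2.findContours(m,cv2.RETR_EXTERNAL,cv2.CHAIN_APPROX_NONE)[0]
    k=max(cs,key=cv2.contourArea); h=cv2.convexHull(k); M=cv2.moments(h)
    p=np.array([M["m10"],M["m01"]])/M["m00"]
    f=lambda q:(np.array(q)+.5)/s-.5+[x0,y0]
    pts=k.reshape(-1,2)
    return f(p),M["m00"]/s/s,[f(pts.min(0)),f(pts.max(0))],f(pts)
def shot(n,f):
    im=robot.camera(n)[:,:,::-1].copy(); cv2.imwrite(f"pics/{f}.png",im); return im
E
python3 - <<'E'
from h import *
S={"top":dict(rb=("cork",294,231,24,.008),sq=("cork",188,172,26,.008),can=("bright",292,177,20,.078),cup=("bright",352,222,14,.060),vial=("dark",234,168,10,.048),jar=("dark",235,220,12,.028),log=("odd",180,217,14,.022)),
"scene":dict(rb=("cork",224,172,24,.008),sq=("cork",343,232,26,.008),can=("bright",221,206,16,.078),cup=("bright",163,166,12,.060),vial=("dark",288,226,6,.048),jar=("dark",286,179,9,.028))}
for n in S:
    im=cv2.imread(f"pics/{n}0.png")
    for k,(kind,u,v,r,z) in S[n].items():
        p,A,bx,_=blob(im,kind,u,v,r); w=(bx[1]-bx[0])
        a=cast(n,*p,z); e=[np.linalg.norm(cast(n,*(p+d),z)-cast(n,*(p-d),z)) for d in (np.array([w[0]/2,0]),np.array([0,w[1]/2]))]
        print(n,k,p,"world",a,"size mm",np.array(e)*1e3)
E
```

```text
top rb [293.9565 230.5733] world [ 0.4322 -0.0865] size mm [98.5708 99.2084]
top sq [188.1582 171.6521] world [0.6145 0.2552] size mm [110.5515 110.1893]
top can [293.1397 175.7876] world [ 0.5916 -0.0762] size mm [61.6979 60.9492]
top cup [352.5263 221.654 ] world [ 0.4588 -0.2563] size mm [38.1307 39.0467]
top vial [233.2235 168.1336] world [0.6191 0.1072] size mm [19.4561 26.4126]
top jar [234.6183 220.044 ] world [0.4592 0.099 ] size mm [31.6948 31.0077]
top log [179.5675 217.3186] world [0.4646 0.2711] size mm [49.0965 47.7334]
scene rb [223.3934 171.4867] world [ 0.4368 -0.0897] size mm [ 98.2906 101.346 ]
scene sq [342.1267 232.331 ] world [0.6205 0.2518] size mm [105.2995 112.9726]
scene can [219.3934 205.0883] world [ 0.5949 -0.0796] size mm [59.396  60.7616]
scene cup [162.1995 165.3346] world [ 0.4615 -0.2595] size mm [36.578 37.432]
scene vial [288.1842 226.6065] world [0.6326 0.1039] size mm [19.039 29.72 ]
scene jar [285.8252 180.377 ] world [0.4723 0.0954] size mm [32.2641 49.5055]
```

All heights and sizes come out plausible. The two cameras differ by a constant (+4,-3) mm, so I average them: base (0.434,-0.088), can (0.593,-0.078), cup (0.460,-0.258), vial about (0.622,0.106), logger about (0.466,0.269). Moving to the vial.

Request:
{"fn": "step_arm", "kwargs": {
  "commands": [
    [[0,0,0],[2.5,3.2,0],8.54],
    [[0,0,0],[2.5,3.2,0],8.54],
    [[0,0,0],[2.5,3.2,0],8.54],
    [[0,0,0],[2.5,3.2,0],8.54],
    [[0,0,0],[2.5,3.2,0],8.54]
  ],
  "squeeze": 30
}}

```text
t: 0.52
ee_pos: [0.2457, -0.3749, 0.2261]
orientation: [[0.211, -0.977, -0.01], [-0.977, -0.211, 0.002], [-0.004, 0.009, -1.0]]
force: [1.5, -0.8, -0.5]
gripper_width: 0.0857
```

Request:
{"fn": "step_arm", "kwargs": {
  "commands": [
    [[0,0,0],[2.5,3.2,0],8.54],
    [[0,0,0],[2.5,3.2,0],8.54],
    [[0,0,0],[2.5,3.2,0],8.54],
    [[0,0,0],[2.5,3.2,0],8.54],
    [[0,0,0],[2.5,3.2,0],8.54]
  ]
}}

```text
t: 0.93
ee_pos: [0.3708, -0.208, 0.2247]
orientation: [[0.209, -0.978, -0.012], [-0.978, -0.21, 0.003], [-0.005, 0.011, -1.0]]
force: [1.6, -1.1, -0.7]
gripper_width: 0.0852
```

Request:
{"fn": "step_arm", "kwargs": {
  "commands": [
    [[0,0,0],[2.5,3.2,0],8.54],
    [[0,0,0],[2.5,3.2,0],8.54],
    [[0,0,0],[2.5,3.2,0],8.54],
    [[0,0,0],[2.5,3.2,0],8.54],
    [[0,0,0],[2.5,3.2,0],8.54]
  ]
}}

```text
t: 1.35
ee_pos: [0.496, -0.0418, 0.2237]
orientation: [[0.208, -0.978, -0.014], [-0.978, -0.208, 0.001], [-0.004, 0.014, -1.0]]
force: [0.8, -0.0, 0.2]
gripper_width: 0.0858
```

Request:
{"fn": "step_arm", "kwargs": {
  "commands": [
    [[0,0,0],[2.5,3.2,0],8.54],
    [[0,0,0],[2.5,3.2,0],8.54],
    [[0,0,0],[2.5,3.2,0],8.54],
    [[0,0,0],[2.5,2.7,0],8.54],
    [[0,0,0],[0,0,0],8.54]
  ]
}}

```text
t: 1.77
ee_pos: [0.599, 0.0962, 0.2194]
orientation: [[0.217, -0.976, -0.019], [-0.976, -0.217, 0.008], [-0.012, 0.017, -1.0]]
force: [-0.3, 1.0, -0.2]
gripper_width: 0.0855
```

Request:
{"fn": "step_arm", "kwargs": {
  "commands": [
    [[-0.008,-0.019,0],[2.6,0.9,-2.0],8.54],
    [[0,0,0],[0,0,-3.5],8.54],
    [[0,0,0],[0,0,-3.5],8.54],
    [[0,0,0],[0,0,-3.0],8.54],
    [[0,0,0],[0,0,0],8.54]
  ]
}}

```text
t: 2.18
ee_pos: [0.6265, 0.1112, 0.0936]
orientation: [[0.225, -0.974, 0.002], [-0.974, -0.225, 0.004], [-0.003, -0.003, -1.0]]
force: [-1.1, -0.5, -1.8]
gripper_width: 0.086
```

```bash
python3 - <<'E'
from h import *
t=shot("top","t1");s=shot("scene","s1")
f=lambda x:cv2.resize(np.clip(x*1.4,0,255).astype(np.uint8),(390,390),interpolation=cv2.INTER_CUBIC)
cv2.imwrite("pics/c.png",np.hstack([f(t[130:208,194:272]),f(s[180:258,250:328])]))
E
```

```text
(no output)
```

View pics/c.png

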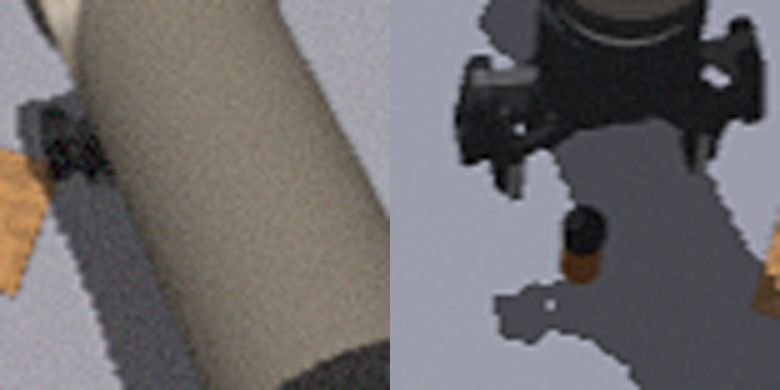

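The scene crop shows the open fingertips at about (274,218) and (311,213) px, with the vial between them at about (289,226), so the gripper is over the vial. I'll cast the fingertip midpoint to get the camera-to-robot bias.

```bash
python3 - <<'E'
from h import *
for z in (.09,.1065): print(z,cast("scene",274,218.5,z),cast("scene",311,213.5,z), (cast("scene",274,218.5,z)+cast("scene",311,213.5,z))/2)
print(robot.sense()["ee_pos"])
im=cv2.imread("pics/s1.png"); p,A,b,_=blob(im,"dark",288,226,6); print(p,b)
E
```

```text
0.09 [0.6339 0.0654] [0.6139 0.1595] [0.6239 0.1124]
0.1065 [0.6431 0.0652] [0.6234 0.1577] [0.6333 0.1114]
[0.6304 0.1122 0.0998]
[288.9427 226.2482] [array([284.625, 220.375]), array([293.375, 231.375])]
```

Request:
{"fn": "step_arm", "kwargs": {
  "commands": [
    [[0,0,0],[-0.7,-0.6,-2.0],8.54],
    [[0,0,0],[0,0,-2.5],8.54],
    [[0,0,0],[0,0,-2.5],8.54],
    [[0,0,0],[0,0,-1.6],8.54],
    [[0,0,0],[0,0,0],8.54]
  ]
}}

```text
t: 2.7
ee_pos: [0.6352, 0.1073, 0.0285]
orientation: [[0.221, -0.974, 0.041], [-0.975, -0.22, 0.011], [-0.002, -0.043, -0.999]]
force: [0.2, 0.3, -0.6]
gripper_width: 0.0855
```

Request:
{"fn": "step_arm", "kwargs": {
  "commands": [
    [[0,0,0],[0,0,0],8.54]
  ]
}}

```text
t: 2.78
ee_pos: [0.6369, 0.1074, 0.031]
orientation: [[0.22, -0.974, 0.045], [-0.976, -0.22, 0.012], [-0.002, -0.047, -0.999]]
force: [0.2, 0.3, 0.2]
gripper_width: 0.0857
```

```bash
python3 - <<'E'
from h import *
s=robot.sense(); print(s["joints"],s["dq"],s["ee_pos"],s["joint_torque"])
E
```

```text
[ 0.1097  0.6905 -0.4654  1.5119  0.3525  0.9749 -1.7985] [ 0.0068 -0.0126 -0.0056 -0.0179 -0.0018  0.0079 -0.0001] [0.6369 0.1074 0.031 ] [  0.0429 -46.8753  -6.4242 -18.3285   0.0449  -0.1446  -0.0075]
```

Request:
{"fn": "step_arm", "kwargs": {
  "commands": [
    [[-0.012,0.045,0],[-1.4,-0.1,0],8.54],
    [[0,0,0],[0,0,-0.9],8.54],
    [[0,0,0],[0,0,-0.9],8.54],
    [[0,0,0],[0,0,0],8.54],
    [[0,0,0],[0,0,0],8.54]
  ]
}}

```text
t: 3.2
ee_pos: [0.6317, 0.1075, 0.0231]
orientation: [[0.218, -0.976, 0.021], [-0.976, -0.218, 0.003], [0.001, -0.021, -1.0]]
force: [0.5, 0.1, 0.5]
gripper_width: 0.0855
```

Request:
{"fn": "step_arm", "kwargs": {
  "commands": [
    [[-0.003,0.025,0],[-1.0,-0.1,-0.6],8.54],
    [[0,0.01,0],[-0.4,0,-0.6],8.54],
    [[0,0,0],[0,0,-0.4],8.54],
    [[0,0,0],[0,0,0],8.54],
    [[0,0,0],[0,0,0],8.54]
  ]
}}

```text
t: 3.62
ee_pos: [0.6167, 0.1062, 0.006]
orientation: [[0.217, -0.976, -0.017], [-0.976, -0.217, 0.0], [-0.004, 0.016, -1.0]]
force: [0.2, 0.2, 0.4]
gripper_width: 0.0855
```

Request:
{"fn": "step_arm", "kwargs": {
  "commands": [
    [[0,-0.017,0],[0.6,0,0.5],8.54],
    [[0,0,0],[0,0,0],8.54]
  ]
}}

```text
t: 3.78
ee_pos: [0.623, 0.1061, 0.0107]
orientation: [[0.217, -0.976, 0.001], [-0.976, -0.217, 0.0], [-0.0, -0.001, -1.0]]
force: [0.1, 0.4, 0.8]
gripper_width: 0.0851
```

Request:
{"fn": "step_arm", "kwargs": {
  "commands": [
    [[0,0,0],[0,0,0],5.0],
    [[0,0,0],[0,0,0],2.0],
    [[0,0,0],[0,0,0],1.0],
    [[0,0,0],[0,0,0],1.0],
    [[0,0,0],[0,0,0],1.0]
  ]
}}

```text
t: 4.2
ee_pos: [0.6241, 0.1064, 0.0121]
orientation: [[0.217, -0.976, 0.004], [-0.976, -0.217, 0.001], [0.0, -0.004, -1.0]]
force: [1.0, 0.0, -0.5]
gripper_width: 0.0258
```

Request:
{"fn": "step_arm", "kwargs": {
  "commands": [
    [[0,0,0],[0,0,0],1.0],
    [[0,0,0],[0,0,0],1.0],
    [[0,0,0],[0,0,0],1.0]
  ]
}}

```text
t: 4.45
ee_pos: [0.6242, 0.1064, 0.0122]
orientation: [[0.217, -0.976, 0.004], [-0.976, -0.217, 0.001], [0.0, -0.004, -1.0]]
force: [-0.5, -0.4, -0.2]
gripper_width: 0.0228
```

Request:
{"fn": "step_arm", "kwargs": {
  "commands": [
    [[0,0,0],[0,0,2.5],1.0],
    [[0,0,0],[0,0,3.0],1.0],
    [[0,0,0],[-2.0,-2.0,1.0],1.0],
    [[0,0,0],[-2.8,-2.8,0],1.0],
    [[0,0,0],[-2.8,-2.8,0],1.0]
  ]
}}

```text
t: 4.87
ee_pos: [0.5495, 0.0392, 0.0782]
orientation: [[0.229, -0.973, 0.008], [-0.973, -0.229, 0.01], [-0.008, -0.01, -1.0]]
force: [0.7, -1.1, -0.9]
gripper_width: 0.0228
```

Request:
{"fn": "step_arm", "kwargs": {
  "commands": [
    [[0,0,0],[-2.8,-2.8,0],1.0],
    [[0,0,0],[-2.8,-2.8,0],1.0],
    [[0,0,0],[-2.5,-2.5,0],1.0],
    [[0,0,0],[-2.0,-2.0,0],1.0],
    [[0,0,0],[0,0,0],1.0]
  ]
}}

```text
t: 5.28
ee_pos: [0.4365, -0.0719, 0.0778]
orientation: [[0.223, -0.975, 0.002], [-0.975, -0.223, 0.004], [-0.003, -0.003, -1.0]]
force: [0.2, -0.8, -1.0]
gripper_width: 0.0229
```

Request:
{"fn": "step_arm", "kwargs": {
  "commands": [
    [[0,0,0],[-0.2,-1.6,-1.5],1.0],
    [[0,0,0],[0,0,-1.5],1.0],
    [[0,0,0],[0,0,0],1.0]
  ]
}}

```text
t: 5.53
ee_pos: [0.4338, -0.0909, 0.0485]
orientation: [[0.218, -0.976, 0.005], [-0.976, -0.218, 0.001], [0.0, -0.005, -1.0]]
force: [-0.7, 1.6, -0.5]
gripper_width: 0.023
```

```bash
python3 - <<'E'
from h import *
t=shot("top","t2");s=shot("scene","s2")
f=lambda x:cv2.resize(np.clip(x*1.4,0,255).astype(np.uint8),(390,390),interpolation=cv2.INTER_CUBIC)
cv2.imwrite("pics/d.png",np.hstack([f(t[192:270,255:333]),f(s[130:208,185:263])]))
print(robot.sense()["ee_pos"])
E
```

```text
[ 0.4355 -0.091   0.0501]
```

View pics/d.png

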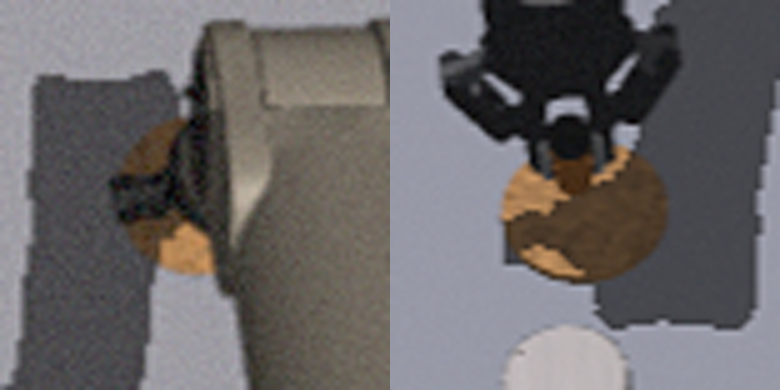

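The scene crop shows the vial upright in the fingers, its foot at about (222,169) px and centred sideways over the cork disc. Lowering it.

Request:
{"fn": "step_arm", "kwargs": {
  "commands": [
    [[0,0,0],[-0.2,0.3,-1.2],1.0],
    [[0,0,0],[0,0,-1.0],1.0],
    [[0,0,0],[0,0,-0.5],1.0],
    [[0,0,0],[0,0,0],1.0]
  ]
}}

```text
t: 5.97
ee_pos: [0.4383, -0.0857, 0.0251]
orientation: [[0.223, -0.975, 0.016], [-0.975, -0.223, -0.0], [0.004, -0.015, -1.0]]
force: [-0.1, -0.0, -0.2]
gripper_width: 0.0227
```

Request:
{"fn": "step_arm", "kwargs": {
  "commands": [
    [[0,0.016,0],[-0.6,-0.3,-0.2],1.0],
    [[0,0,0],[0,0,-0.3],1.0],
    [[0,0,0],[0,0,0],1.0]
  ]
}}

```text
t: 6.22
ee_pos: [0.4333, -0.0883, 0.0206]
orientation: [[0.225, -0.974, 0.0], [-0.974, -0.225, -0.0], [0.0, -0.0, -1.0]]
force: [0.5, -0.0, -0.1]
gripper_width: 0.0231
```

Request:
{"fn": "step_arm", "kwargs": {
  "commands": [
    [[0,0,0],[0,0,-0.05],1.0],
    [[0,0,0],[0,0,0],3.5],
    [[0,0,0],[0,0,0],6.0],
    [[0,0,0],[0,0,0],6.0],
    [[0,0,0],[0,0,0],6.0]
  ]
}}

```text
t: 6.63
ee_pos: [0.4344, -0.0887, 0.0209]
orientation: [[0.225, -0.974, 0.002], [-0.974, -0.225, -0.001], [0.002, -0.002, -1.0]]
force: [-0.4, 0.5, 0.3]
gripper_width: 0.0599
```

Request:
{"fn": "step_arm", "kwargs": {
  "commands": [
    [[0,0,0],[0,0,3.0],8.5],
    [[0,0,0],[0,0,4.0],8.5],
    [[0,0,0],[0,0,4.0],8.54],
    [[0,0,0],[0,-2.0,3.0],8.54],
    [[0,0,0],[0,-4.0,0],8.54]
  ]
}}

```text
t: 7.05
ee_pos: [0.4313, -0.1391, 0.1656]
orientation: [[0.243, -0.97, -0.004], [-0.97, -0.243, 0.006], [-0.007, 0.003, -1.0]]
force: [1.7, -0.4, -0.3]
gripper_width: 0.0856
```

Request:
{"fn": "step_arm", "kwargs": {
  "commands": [
    [[0,0,0],[0.6,-4.0,0],8.54],
    [[0,0,0],[0.6,-4.0,0],8.54],
    [[0,0,0],[0.6,-3.0,0],8.54],
    [[0,0,0],[0,0,0],8.54]
  ]
}}

```text
t: 7.38
ee_pos: [0.4503, -0.2631, 0.1712]
orientation: [[0.236, -0.972, 0.005], [-0.972, -0.236, -0.007], [0.008, -0.003, -1.0]]
force: [-1.0, -1.2, -1.1]
gripper_width: 0.0852
```

```bash
python3 - <<'E'
from h import *
t=shot("top","t3");s=shot("scene","s3"); print(robot.sense()["ee_pos"])
f=lambda x:cv2.resize(np.clip(x*1.4,0,255).astype(np.uint8),(390,390),interpolation=cv2.INTER_CUBIC)
cv2.imwrite("pics/e.png",np.hstack([f(t[192:270,255:333]),f(s[130:208,185:263])]))
for n,im,u,v in(("top",t,294,229),("scene",s,223,167)):
    try:
        p,A,b,_=blob(im,"dark",u,v,9); print(n,p,b,cast(n,*p,.056))
    except Exception as e: print(n,e)
E
```

```text
[ 0.4502 -0.2564  0.1707]
top [293.3364 228.9223] [array([290.375, 226.125]), array([296.875, 232.375])] [ 0.4335 -0.0797]
scene [222.2879 165.9591] [array([216.625, 157.625]), array([227.375, 175.375])] [ 0.4515 -0.0881]
```

View pics/e.png

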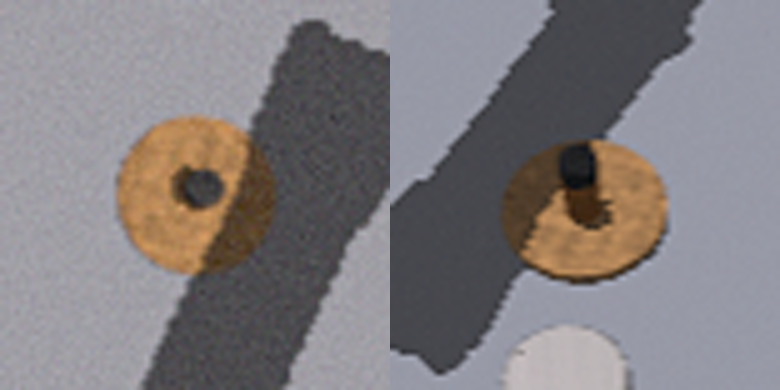

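The vial stands upright on the round base. In the top view the cap centre is about (295.4,229), within about 2 mm of the base centre. Next the cup.

Request:
{"fn": "step_arm", "kwargs": {
  "commands": [
    [[0.006,0.005,0],[1.0,-0.1,-2.0],8.54],
    [[0,0,0],[0,0,-3.0],8.54],
    [[0,0,0],[0,0,-3.0],8.54],
    [[0,0,0],[0,0,-1.0],8.54],
    [[0,0,0],[0,0,0],8.54]
  ]
}}

```text
t: 7.9
ee_pos: [0.4629, -0.2486, 0.0804]
orientation: [[0.252, -0.968, 0.003], [-0.968, -0.252, 0.007], [-0.006, -0.005, -1.0]]
force: [-0.0, 1.2, 0.4]
gripper_width: 0.0855
```

```bash
python3 - <<'E'
from h import *
s=robot.sense(); print(s["ee_pos"],s["orientation"][:,2],s["dq"])
E
```

```text
[ 0.4629 -0.2486  0.0804] [ 0.0035  0.0071 -1.    ] [-0.014  -0.0007 -0.0178  0.0282 -0.0085  0.0142 -0.0016]
```

Request:
{"fn": "step_arm", "kwargs": {
  "commands": [
    [[-0.007,0.004,0],[-0.3,-0.9,-1.5],8.54],
    [[0,0,0],[0,0,-1.5],8.54],
    [[0,0,0],[0,0,-1.5],8.54],
    [[0,0,0],[0,0,-0.5],8.54],
    [[0,0,0],[0,0,0],8.54]
  ]
}}

```text
t: 8.32
ee_pos: [0.4638, -0.2524, 0.0348]
orientation: [[0.261, -0.965, 0.005], [-0.965, -0.261, -0.0], [0.002, -0.005, -1.0]]
force: [-0.6, -0.4, 0.6]
gripper_width: 0.0857
```

Request:
{"fn": "step_arm", "kwargs": {
  "commands": [
    [[0,0.005,0],[-0.5,-0.7,-1.0],8.54],
    [[0,0,0],[0,0,0],8.54],
    [[0,0,0],[0,0,0],8.54]
  ]
}}

```text
t: 8.57
ee_pos: [0.461, -0.2598, 0.0275]
orientation: [[0.263, -0.965, 0.005], [-0.965, -0.263, -0.003], [0.004, -0.004, -1.0]]
force: [0.8, 0.1, -0.7]
gripper_width: 0.0857
```

Request:
{"fn": "step_arm", "kwargs": {
  "commands": [
    [[0,0,0],[0,0.2,0],6.0],
    [[0,0,0],[0,0,0],4.5],
    [[0,0,0],[0,0,0],3.0],
    [[0,0,0],[0,0,0],3.0],
    [[0,0,0],[0,0,0],3.0]
  ]
}}

```text
t: 8.98
ee_pos: [0.4625, -0.2588, 0.0301]
orientation: [[0.262, -0.965, 0.009], [-0.965, -0.262, -0.005], [0.007, -0.007, -1.0]]
force: [-1.2, -0.4, -0.3]
gripper_width: 0.0417
```

Request:
{"fn": "step_arm", "kwargs": {
  "commands": [
    [[0,0,0],[0,0,0],3.0],
    [[0,0,0],[0,0,0],3.0],
    [[0,0,0],[0,0,0],3.0]
  ]
}}

```text
t: 9.23
ee_pos: [0.4625, -0.2586, 0.0301]
orientation: [[0.262, -0.965, 0.009], [-0.965, -0.262, -0.005], [0.007, -0.007, -1.0]]
force: [0.2, -0.4, 0.0]
gripper_width: 0.0416
```

Request:
{"fn": "step_arm", "kwargs": {
  "commands": [
    [[0,0,0],[0,0,3.0],3.0],
    [[0,0,0],[0,0,3.5],3.0],
    [[0,0,0],[-0.4,1.0,3.0],3.0],
    [[0,0,0],[-0.6,4.0,0],3.0],
    [[0,0,0],[-0.6,4.0,0],3.0]
  ]
}}

```text
t: 9.65
ee_pos: [0.4437, -0.1762, 0.1262]
orientation: [[0.245, -0.97, 0.006], [-0.969, -0.245, -0.007], [0.008, -0.004, -1.0]]
force: [0.2, 1.7, -1.1]
gripper_width: 0.0416
```

Request:
{"fn": "step_arm", "kwargs": {
  "commands": [
    [[0,0,0],[-0.6,4.0,0],3.0],
    [[0,0,0],[-0.2,2.5,0],3.0],
    [[0,0,0],[0,0,0],3.0],
    [[0,0,0],[0,0,0],3.0]
  ]
}}

```text
t: 9.98
ee_pos: [0.4347, -0.0997, 0.1283]
orientation: [[0.257, -0.966, 0.009], [-0.966, -0.257, -0.006], [0.008, -0.008, -1.0]]
force: [0.4, -0.6, -0.7]
gripper_width: 0.0416
```

Request:
{"fn": "step_arm", "kwargs": {
  "commands": [
    [[0,0,0],[0.2,1.2,-1.5],3.0],
    [[0,0,0],[0,0,-0.5],3.0],
    [[0,0,0],[0,0,0],3.0],
    [[0,0,0],[0,0,0],3.0]
  ]
}}

```text
t: 10.32
ee_pos: [0.4374, -0.0911, 0.108]
orientation: [[0.254, -0.967, 0.01], [-0.967, -0.254, -0.008], [0.01, -0.008, -1.0]]
force: [0.1, 0.2, -0.8]
gripper_width: 0.0416
```

```bash
python3 - <<'E'
from h import *
t=shot("top","t4");s=shot("scene","s4"); q=robot.sense(); print(q["ee_pos"],q["orientation"][:,2])
f=lambda x:cv2.resize(np.clip(x*1.4,0,255).astype(np.uint8),(390,390),interpolation=cv2.INTER_CUBIC)
cv2.imwrite("pics/f.png",np.hstack([f(t[192:270,255:333]),f(s[120:198,185:263])]))
E
```

```text
[ 0.4376 -0.0917  0.1083] [ 0.0109 -0.0085 -0.9999]
```

View pics/f.png

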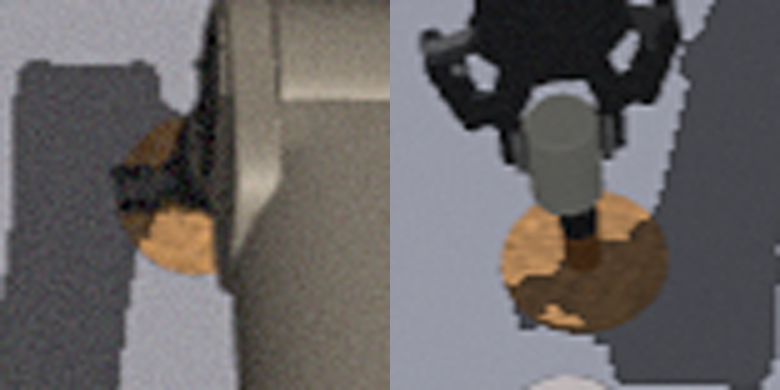

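The scene crop shows the cup mouth centred at crop x≈568 (near edge y≈213) and the vial at crop x≈581 (foot y≈270), so the cup needs a few mm more in +y. I'll check x with rays.

```bash
python3 - <<'E'
from h import *
g=lambda x,y:(185+(x-390)/5-.4,120+y/5-.4)
c=cast("scene",*g(568,213),.0782)-[.021,0]; v=cast("scene",*g(581.5,270),.008)-[.011,0]
print("cup",c,"vial",v,v-c)
E
```

```text
cup [ 0.4338 -0.092 ] vial [ 0.4335 -0.0904] [-0.0004  0.0016]
```

Request:
{"fn": "step_arm", "kwargs": {
  "commands": [
    [[0,0,0],[0,0.4,0],3.0],
    [[0,0,0],[0,0,-1.0],3.0],
    [[0,0,0],[0,0,0],3.0]
  ]
}}

```text
t: 10.67
ee_pos: [0.4386, -0.0899, 0.0986]
orientation: [[0.248, -0.969, 0.013], [-0.969, -0.248, -0.01], [0.013, -0.01, -1.0]]
force: [-0.8, -0.3, 0.7]
gripper_width: 0.0416
```

Request:
{"fn": "step_arm", "kwargs": {
  "commands": [
    [[0.005,0.005,0],[-0.2,0.2,-1.5],3.0],
    [[0,0,0],[-0.1,0,-1.5],3.0],
    [[0,0,0],[0,0,0],3.0]
  ]
}}

```text
t: 10.92
ee_pos: [0.4365, -0.0887, 0.068]
orientation: [[0.247, -0.969, 0.01], [-0.969, -0.247, -0.006], [0.008, -0.009, -1.0]]
force: [-0.9, 0.3, 0.1]
gripper_width: 0.0417
```

Request:
{"fn": "step_arm", "kwargs": {
  "commands": [
    [[0,0,0],[-0.1,0,-1.2],3.0],
    [[0,0,0],[-0.1,0,-1.0],3.0],
    [[0,0,0],[0,0,0],3.0]
  ]
}}

```text
t: 11.17
ee_pos: [0.435, -0.0891, 0.046]
orientation: [[0.247, -0.969, 0.011], [-0.969, -0.247, -0.006], [0.008, -0.009, -1.0]]
force: [-0.6, 0.5, 0.0]
gripper_width: 0.0414
```

Request:
{"fn": "step_arm", "kwargs": {
  "commands": [
    [[0,0,0],[0,0.1,-0.7],3.0],
    [[0,0,0],[0,0,0],3.0],
    [[0,0,0],[0,0,0],3.0]
  ]
}}

```text
t: 11.42
ee_pos: [0.4363, -0.0883, 0.0399]
orientation: [[0.247, -0.969, 0.013], [-0.969, -0.247, -0.006], [0.009, -0.011, -1.0]]
force: [0.1, 0.2, -0.2]
gripper_width: 0.0418
```

Request:
{"fn": "step_arm", "kwargs": {
  "commands": [
    [[0,0,0],[-0.1,0,-0.25],3.0],
    [[0,0,0],[0,0,0],3.0]
  ]
}}

```text
t: 11.58
ee_pos: [0.4364, -0.0884, 0.0383]
orientation: [[0.247, -0.969, 0.015], [-0.969, -0.247, -0.007], [0.01, -0.013, -1.0]]
force: [-0.1, -0.0, -0.5]
gripper_width: 0.0416
```

Down within about 0.2 mm. Release, rise, and go toward the can.

Request:
{"fn": "step_arm", "kwargs": {
  "commands": [
    [[0,0,0],[0,0,0],5.0],
    [[0,0,0],[0,0,0],6.5],
    [[0,0,0],[0,0,0],7.5],
    [[0,0,0],[0,0,0],7.5],
    [[0,0,0],[0,0,2.5],7.5]
  ]
}}

```text
t: 12.0
ee_pos: [0.4334, -0.0882, 0.0613]
orientation: [[0.247, -0.969, 0.008], [-0.969, -0.247, -0.005], [0.007, -0.007, -1.0]]
force: [-0.1, 0.6, -1.0]
gripper_width: 0.075
```

Request:
{"fn": "step_arm", "kwargs": {
  "commands": [
    [[0,0,0],[0,0,4.0],8.5],
    [[0,0,0],[0,0,4.0],8.54],
    [[0,0,0],[2.0,0,3.0],8.54],
    [[0,0,0],[4.0,0.2,0],8.54],
    [[0,0,0],[4.0,0.3,0],8.54]
  ]
}}

```text
t: 12.42
ee_pos: [0.5279, -0.0854, 0.1803]
orientation: [[0.242, -0.97, 0.004], [-0.97, -0.242, -0.011], [0.012, -0.001, -1.0]]
force: [0.6, -0.4, 0.1]
gripper_width: 0.0853
```

Request:
{"fn": "step_arm", "kwargs": {
  "commands": [
    [[0,0,0],[4.0,0.3,0],8.54],
    [[0,0,0],[2.0,0.2,0],8.54],
    [[0,0,0],[0,0,0],8.54],
    [[0,0,0],[0,0,0],8.54]
  ]
}}

```text
t: 12.75
ee_pos: [0.5985, -0.0792, 0.1816]
orientation: [[0.241, -0.97, 0.014], [-0.97, -0.241, -0.009], [0.012, -0.011, -1.0]]
force: [-1.3, 0.3, -0.4]
gripper_width: 0.0853
```

```bash
python3 - <<'E'
from h import *
t=shot("top","t5");s=shot("scene","s5"); q=robot.sense(); print(q["ee_pos"],q["orientation"][:,2])
f=lambda x:cv2.resize(np.clip(x*1.4,0,255).astype(np.uint8),(390,390),interpolation=cv2.INTER_CUBIC)
cv2.imwrite("pics/g.png",np.hstack([f(t[192:270,255:333]),f(s[120:198,185:263])]))
for n,im,u,v in(("top",t,294,228),("scene",s,223,160)):
    try:
        p,A,b,_=blob(im,"bright",u,v,14); print(n,p,b[1]-b[0],cast(n,*p,.068))
    except Exception as e: print(n,e)
E
```

```text
[ 0.5972 -0.0795  0.1817] [ 0.0132 -0.01   -0.9999]
top [296.3688 228.4981] [12.5  13.25] [ 0.434  -0.0874]
scene max() iterable argument is empty
```

View pics/g.png

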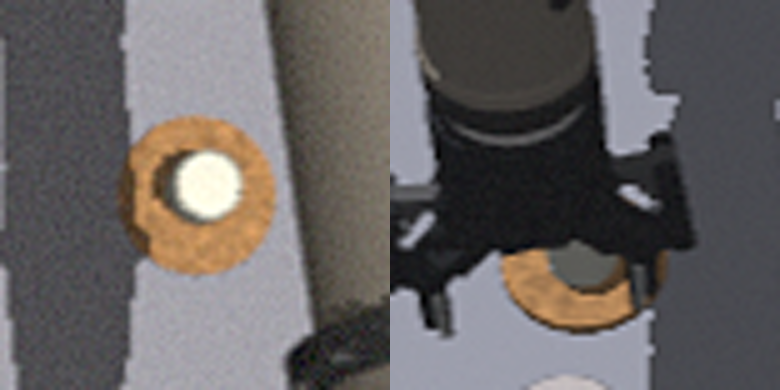

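The cup is down over the vial; its top sits at top pixel (296.4,228.5), about 2 mm from the base centre. Next the can.

Request:
{"fn": "step_arm", "kwargs": {
  "commands": [
    [[0.01,0.013,0],[-0.4,0.2,-2.0],8.54],
    [[0,0,0],[0,0,-3.0],8.54],
    [[0,0,0],[0,0,-2.0],8.54],
    [[0,0,0],[0,0,0],8.54],
    [[0,0,0],[0,0,0],8.54]
  ]
}}

```text
t: 13.27
ee_pos: [0.5871, -0.0799, 0.1124]
orientation: [[0.239, -0.971, -0.001], [-0.971, -0.239, -0.004], [0.004, 0.002, -1.0]]
force: [1.0, 0.1, -0.3]
gripper_width: 0.0854
```

Request:
{"fn": "step_arm", "kwargs": {
  "commands": [
    [[0,0,0],[0.6,0.3,-1.5],8.54],
    [[0,0,0],[0,0,-1.0],8.54],
    [[0,0,0],[0,0,0],8.54],
    [[0,0,0],[0,0,0],8.54]
  ]
}}

```text
t: 13.6
ee_pos: [0.5941, -0.0776, 0.0891]
orientation: [[0.237, -0.971, 0.004], [-0.971, -0.237, -0.006], [0.007, -0.002, -1.0]]
force: [0.7, -0.6, -0.4]
gripper_width: 0.0854
```

Request:
{"fn": "step_arm", "kwargs": {
  "commands": [
    [[0.006,0.004,0],[-0.1,0,-1.5],8.54],
    [[0,0,0],[0,0,-1.0],8.54],
    [[0,0,0],[0,0,0],8.54],
    [[0,0,0],[0,0,0],8.54]
  ]
}}

```text
t: 13.93
ee_pos: [0.5954, -0.0773, 0.0656]
orientation: [[0.238, -0.971, 0.005], [-0.971, -0.238, -0.0], [0.001, -0.004, -1.0]]
force: [0.4, 0.5, 0.2]
gripper_width: 0.0854
```

Request:
{"fn": "step_arm", "kwargs": {
  "commands": [
    [[0,0.005,0],[-0.3,0,-1.5],8.54],
    [[0,0,0],[-0.1,0,-1.5],8.54],
    [[0,0,0],[0,0,0],8.54],
    [[0,0,0],[0,0,0],8.54]
  ]
}}

```text
t: 14.27
ee_pos: [0.5943, -0.077, 0.0384]
orientation: [[0.238, -0.971, 0.006], [-0.971, -0.238, -0.001], [0.003, -0.006, -1.0]]
force: [0.3, -0.5, 0.7]
gripper_width: 0.0853
```

Request:
{"fn": "step_arm", "kwargs": {
  "commands": [
    [[0,0.006,0],[-0.2,0,-0.9],8.54],
    [[0,0,0],[0,0,0],8.54],
    [[0,0,0],[0,0,0],7.5],
    [[0,0,0],[0,0,0],6.0],
    [[0,0,0],[0,0,0],6.0]
  ]
}}

```text
t: 14.68
ee_pos: [0.5947, -0.0768, 0.0324]
orientation: [[0.238, -0.971, 0.005], [-0.971, -0.238, -0.002], [0.003, -0.004, -1.0]]
force: [-0.5, 0.2, -1.5]
gripper_width: 0.0683
```

Request:
{"fn": "step_arm", "kwargs": {
  "commands": [
    [[0,0,0],[0,0,0],6.0],
    [[0,0,0],[0,0,0],6.0],
    [[0,0,0],[0,0,0],6.0]
  ],
  "squeeze": 40
}}

```text
t: 14.93
ee_pos: [0.5945, -0.077, 0.0324]
orientation: [[0.238, -0.971, 0.005], [-0.971, -0.238, -0.002], [0.003, -0.004, -1.0]]
force: [0.1, 0.2, -1.3]
gripper_width: 0.0681
```

Request:
{"fn": "step_arm", "kwargs": {
  "commands": [
    [[0,0,0],[0,0,3.0],6.0],
    [[0,0,0],[0,0,3.5],6.0],
    [[0,0,0],[0,0,3.0],6.0],
    [[0,0,0],[-2.0,0,0.5],6.0],
    [[0,0,0],[-3.5,-0.3,0],6.0]
  ]
}}

```text
t: 15.35
ee_pos: [0.541, -0.0783, 0.1331]
orientation: [[0.24, -0.971, 0.005], [-0.971, -0.24, 0.002], [-0.001, -0.005, -1.0]]
force: [-0.1, -0.4, -0.7]
gripper_width: 0.0682
```

Request:
{"fn": "step_arm", "kwargs": {
  "commands": [
    [[0,0,0],[-3.5,-0.3,0],6.0],
    [[0,0,0],[-3.0,-0.3,0],6.0],
    [[0,0,0],[-2.0,-0.1,0],6.0],
    [[0,0,0],[0,0,0],6.0],
    [[0,0,0],[0,0,0],6.0]
  ]
}}

```text
t: 15.77
ee_pos: [0.4461, -0.0862, 0.134]
orientation: [[0.239, -0.971, 0.001], [-0.971, -0.239, -0.002], [0.002, -0.001, -1.0]]
force: [0.5, 0.3, -1.3]
gripper_width: 0.0679
```

Request:
{"fn": "step_arm", "kwargs": {
  "commands": [
    [[0,0,0],[-1.1,-0.2,-1.0],6.0],
    [[0,0,0],[0,0,0],6.0],
    [[0,0,0],[0,0,0],6.0]
  ]
}}

```text
t: 16.02
ee_pos: [0.4377, -0.0879, 0.1248]
orientation: [[0.239, -0.971, 0.006], [-0.971, -0.239, -0.002], [0.004, -0.005, -1.0]]
force: [0.1, 0.2, -0.3]
gripper_width: 0.0682
```

```bash
python3 - <<'E'
from h import *
s=shot("scene","s6"); q=robot.sense(); print(q["ee_pos"],q["orientation"][:,2])
f=lambda x:cv2.resize(np.clip(x*1.4,0,255).astype(np.uint8),(560,560),interpolation=cv2.INTER_CUBIC)
cv2.imwrite("pics/i.png",f(s[120:200,185:265]))
E
```

```text
[ 0.4372 -0.0879  0.1245] [ 0.0043 -0.0021 -1.    ]
```

View pics/i.png

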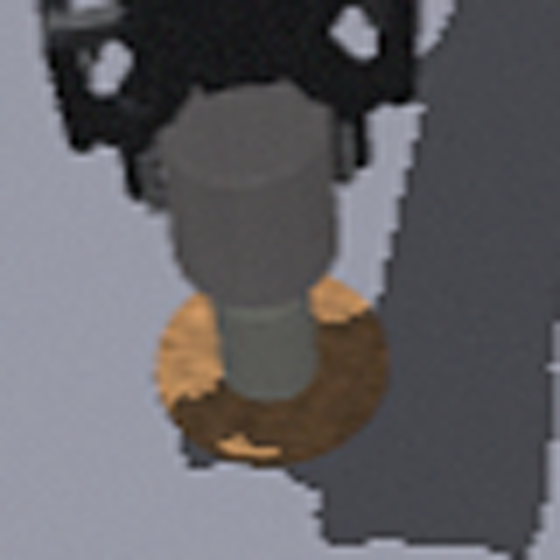

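The can hangs upright with its mouth at crop x≈257 (near edge y≈303). The cup below runs from x≈263 to 268 (foot y≈400). Ray check:

```bash
python3 - <<'E'
from h import *
g=lambda x,y:(185+x/7-.4,120+y/7-.4)
print("can",cast("scene",*g(257,303),.092)-[.034,0],"cup",cast("scene",*g(268.5,400),.008)-[.021,0])
E
```

```text
can [ 0.4332 -0.0866] cup [ 0.4348 -0.0891]
```

Request:
{"fn": "step_arm", "kwargs": {
  "commands": [
    [[0,0,0],[-0.2,0,-1.0],6.0],
    [[0,0,0],[0,0,0],6.0],
    [[0,0,0],[0,0,0],6.0]
  ]
}}

```text
t: 16.32
ee_pos: [0.4396, -0.0871, 0.1157]
orientation: [[0.241, -0.97, 0.009], [-0.971, -0.241, -0.001], [0.003, -0.009, -1.0]]
force: [0.5, 0.7, -1.0]
gripper_width: 0.0682
```

Request:
{"fn": "step_arm", "kwargs": {
  "commands": [
    [[0,0.005,0],[-0.4,-0.1,-1.5],6.0],
    [[0,0,0],[-0.1,0,-1.5],6.0],
    [[0,0,0],[-0.1,0,-0.5],6.0],
    [[0,0,0],[0,0,0],6.0]
  ]
}}

```text
t: 16.65
ee_pos: [0.439, -0.0877, 0.0825]
orientation: [[0.242, -0.97, 0.012], [-0.97, -0.242, -0.001], [0.004, -0.011, -1.0]]
force: [-0.1, 0.1, -1.7]
gripper_width: 0.0683
```

Request:
{"fn": "step_arm", "kwargs": {
  "commands": [
    [[0,0.01,0],[-0.5,-0.1,-1.2],6.0],
    [[0,0,0],[-0.2,0,-1.2],6.0],
    [[0,0,0],[0,0,-0.3],6.0],
    [[0,0,0],[0,0,0],6.0]
  ]
}}

```text
t: 16.98
ee_pos: [0.4344, -0.089, 0.0558]
orientation: [[0.243, -0.97, 0.005], [-0.97, -0.243, -0.002], [0.003, -0.005, -1.0]]
force: [0.2, -0.0, -1.5]
gripper_width: 0.068
```

Request:
{"fn": "step_arm", "kwargs": {
  "commands": [
    [[0,0,0],[0.1,0.1,-0.9],6.0],
    [[0,0,0],[0,0,-0.3],6.0],
    [[0,0,0],[0,0,0],6.0]
  ]
}}

```text
t: 17.23
ee_pos: [0.4367, -0.0882, 0.0437]
orientation: [[0.242, -0.97, 0.007], [-0.97, -0.242, -0.002], [0.004, -0.006, -1.0]]
force: [0.3, -0.9, -1.1]
gripper_width: 0.0679
```

Request:
{"fn": "step_arm", "kwargs": {
  "commands": [
    [[0,0,0],[-0.1,0,-0.35],6.0],
    [[0,0,0],[0,0,0],6.0],
    [[0,0,0],[0,0,0],6.0]
  ]
}}

```text
t: 17.48
ee_pos: [0.4368, -0.0881, 0.0404]
orientation: [[0.243, -0.97, 0.009], [-0.97, -0.243, -0.002], [0.004, -0.008, -1.0]]
force: [-0.2, -0.4, -2.0]
gripper_width: 0.0683
```

Request:
{"fn": "step_arm", "kwargs": {
  "commands": [
    [[0,0,0],[0,0,0],7.5],
    [[0,0,0],[0,0,0],8.54],
    [[0,0,0],[0,0,0],8.54],
    [[0,0,0],[0,0,0],8.54]
  ]
}}

```text
t: 17.82
ee_pos: [0.4379, -0.0884, 0.0416]
orientation: [[0.242, -0.97, 0.012], [-0.97, -0.242, -0.003], [0.006, -0.01, -1.0]]
force: [-0.2, 0.4, -0.3]
gripper_width: 0.0853
```

Request:
{"fn": "step_arm", "kwargs": {
  "commands": [
    [[0,0,0],[0,0,1.5],8.54],
    [[0,0,0],[0,0,2.0],8.54],
    [[0,0,0],[0,0,3.0],8.54],
    [[0,0,0],[0,0,4.0],8.54],
    [[0,0,0],[0,0,3.0],8.54]
  ]
}}

```text
t: 18.23
ee_pos: [0.4303, -0.0868, 0.1751]
orientation: [[0.244, -0.97, -0.006], [-0.97, -0.244, 0.003], [-0.004, 0.005, -1.0]]
force: [0.4, -1.1, 0.3]
gripper_width: 0.0856
```

Request:
{"fn": "step_arm", "kwargs": {
  "commands": [
    [[0,0,0],[0.4,4.0,0],8.54],
    [[0,0,0],[0.4,4.0,0],8.54],
    [[0,0,0],[0.4,4.0,0],8.54],
    [[0,0,0],[0.4,4.0,0],8.54],
    [[0,0,0],[0.4,4.0,0],8.54]
  ]
}}

```text
t: 18.65
ee_pos: [0.4577, 0.1051, 0.1859]
orientation: [[0.213, -0.977, 0.018], [-0.977, -0.213, -0.01], [0.014, -0.015, -1.0]]
force: [0.3, 0.1, -0.1]
gripper_width: 0.0851
```

```bash
python3 - <<'E'
from h import *
t=shot("top","t7"); q=robot.sense(); print(q["ee_pos"],q["orientation"][:,2])
try:
    p,A,b,_=blob(t,"bright",297,226,22); print("can",p,b[1]-b[0],cast("top",*p,.086), "was",cast("top",293.14,175.79,.078))
except Exception as e: print(e)
print("scene logger",cast("scene",346.7,184,.022))
f=lambda x:cv2.resize(np.clip(x*1.4,0,255).astype(np.uint8),(390,390),interpolation=cv2.INTER_CUBIC)
cv2.imwrite("pics/j.png",np.hstack([f(t[192:270,255:333]),f(t[178:256,140:218])]))
E
```

```text
[0.4571 0.1177 0.1868] [ 0.0204  0.0011 -0.9998]
can [296.9841 227.8813] [21.  21.5] [ 0.4344 -0.0873] was [ 0.5916 -0.0762]
scene logger [0.4712 0.2699]
```

View pics/j.png

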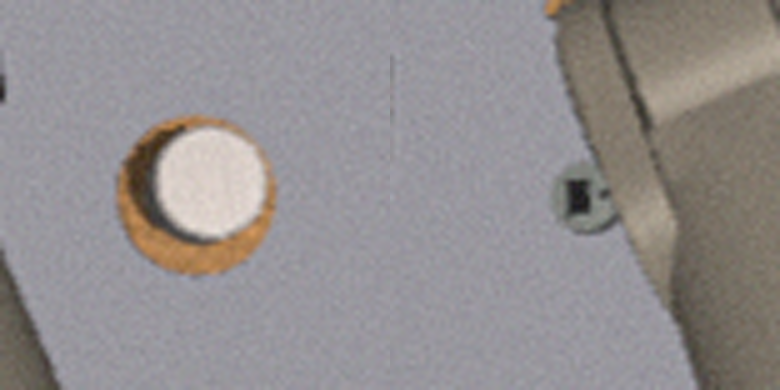

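The can's top at (297,227.9) px in the top view is about 2 mm from the base centre, and it looks seated. The logger, unmoved, is at about (0.4665,0.270).

Request:
{"fn": "step_arm", "kwargs": {
  "commands": [
    [[0,0.02,0],[0.2,4.0,-1.0],8.54],
    [[0,0,0],[0.2,4.0,-1.0],8.54],
    [[0,0,0],[0.2,4.0,-1.0],8.54],
    [[0,0,0],[0.2,2.5,-2.0],8.54],
    [[0,0,0],[0,0,0],8.54]
  ]
}}

```text
t: 19.12
ee_pos: [0.4652, 0.2593, 0.1393]
orientation: [[0.23, -0.973, 0.005], [-0.973, -0.23, 0.004], [-0.003, -0.006, -1.0]]
force: [-0.3, -0.4, -0.3]
gripper_width: 0.0856
```

Request:
{"fn": "step_arm", "kwargs": {
  "commands": [
    [[0,0,0],[0,0,0],8.54],
    [[0,0,0],[0,0,0],8.54]
  ]
}}

```text
t: 19.28
ee_pos: [0.4641, 0.2605, 0.1386]
orientation: [[0.235, -0.972, 0.003], [-0.972, -0.235, 0.004], [-0.003, -0.004, -1.0]]
force: [-0.3, -0.7, -0.5]
gripper_width: 0.0855
```

Request:
{"fn": "step_arm", "kwargs": {
  "commands": [
    [[0,0,0],[0.2,1.0,-2.0],8.54],
    [[0,0,0],[0,0,-3.0],8.54],
    [[0,0,0],[0,0,-3.0],8.54],
    [[0,0,0],[0,0,-1.0],8.54],
    [[0,0,0],[0,0,0],8.54]
  ]
}}

```text
t: 19.7
ee_pos: [0.4734, 0.2623, 0.0515]
orientation: [[0.221, -0.975, 0.016], [-0.975, -0.221, 0.001], [0.002, -0.016, -1.0]]
force: [-0.1, -1.0, 0.3]
gripper_width: 0.0853
```

Request:
{"fn": "step_arm", "kwargs": {
  "commands": [
    [[0,0.016,0],[-0.9,0.9,-1.0],8.54],
    [[0,0,0],[0,0,-1.0],8.54],
    [[0,0,0],[0,0,0],8.54],
    [[0,0,0],[0,0,0],8.54]
  ]
}}

```text
t: 20.03
ee_pos: [0.4673, 0.2702, 0.0339]
orientation: [[0.216, -0.976, 0.004], [-0.976, -0.216, 0.002], [-0.001, -0.005, -1.0]]
force: [0.2, 0.6, -0.1]
gripper_width: 0.0852
```

Request:
{"fn": "step_arm", "kwargs": {
  "commands": [
    [[0,0.004,0],[-0.2,0,-1.3],6.5],
    [[0,0,0],[-0.2,0,-1.3],6.5],
    [[0,0,0],[0,0,-0.2],6.5],
    [[0,0,0],[0,0,0],6.5]
  ]
}}

```text
t: 20.37
ee_pos: [0.4653, 0.2717, 0.0065]
orientation: [[0.216, -0.976, 0.006], [-0.976, -0.216, 0.005], [-0.004, -0.007, -1.0]]
force: [-0.1, 0.0, 0.7]
gripper_width: 0.0649
```

Request:
{"fn": "step_arm", "kwargs": {
  "commands": [
    [[-0.005,0.006,0],[0.1,0,-0.35],6.5],
    [[0,0,0],[0,0,0],6.5],
    [[0,0,0],[0,0,0],6.5]
  ]
}}

```text
t: 20.62
ee_pos: [0.467, 0.2722, 0.0033]
orientation: [[0.216, -0.976, -0.0], [-0.976, -0.216, 0.0], [-0.0, -0.0, -1.0]]
force: [-0.4, -0.6, -0.2]
gripper_width: 0.0651
```

Request:
{"fn": "step_arm", "kwargs": {
  "commands": [
    [[0,0,0],[0,-0.15,0],5.0],
    [[0,0,0],[0,0,0],4.0],
    [[0,0,0],[0,0,0],3.5],
    [[0,0,0],[0,0,0],3.5],
    [[0,0,0],[0,0,0],3.5]
  ],
  "squeeze": 30
}}

```text
t: 21.03
ee_pos: [0.4681, 0.271, 0.0046]
orientation: [[0.215, -0.977, 0.002], [-0.977, -0.215, 0.001], [-0.001, -0.002, -1.0]]
force: [-0.3, -0.3, -0.6]
gripper_width: 0.043
```

Request:
{"fn": "step_arm", "kwargs": {
  "commands": [
    [[0,0,0],[0,0,0],3.5],
    [[0,0,0],[0,0,0],3.5]
  ]
}}

```text
t: 21.2
ee_pos: [0.468, 0.2708, 0.0045]
orientation: [[0.215, -0.977, 0.002], [-0.977, -0.215, 0.001], [-0.001, -0.002, -1.0]]
force: [0.9, -0.7, -0.6]
gripper_width: 0.043
```

Request:
{"fn": "step_arm", "kwargs": {
  "commands": [
    [[0,0,0],[0,0,2.5],3.5],
    [[0,0,0],[0,0,3.5],3.5],
    [[0,0,0],[0,0,4.0],3.5],
    [[0,0,0],[0,-2.0,3.0],3.5],
    [[0,0,0],[-0.4,-3.5,0],3.5]
  ]
}}

```text
t: 21.62
ee_pos: [0.4587, 0.2215, 0.1368]
orientation: [[0.229, -0.974, -0.005], [-0.973, -0.229, 0.005], [-0.006, 0.004, -1.0]]
force: [1.4, 0.1, -0.2]
gripper_width: 0.043
```

```bash
python3 - <<'E'
from h import *
s=shot("scene","s8"); q=robot.sense(); print(q["ee_pos"],q["orientation"][:,2])
f=lambda x:cv2.resize(np.clip(x*1.4,0,255).astype(np.uint8),(560,480),interpolation=cv2.INTER_CUBIC)
cv2.imwrite("pics/k.png",f(s[110:206,270:382]))
E
```

```text
[0.4576 0.2091 0.1336] [-0.0116 -0.0086 -0.9999]
```

View pics/k.png

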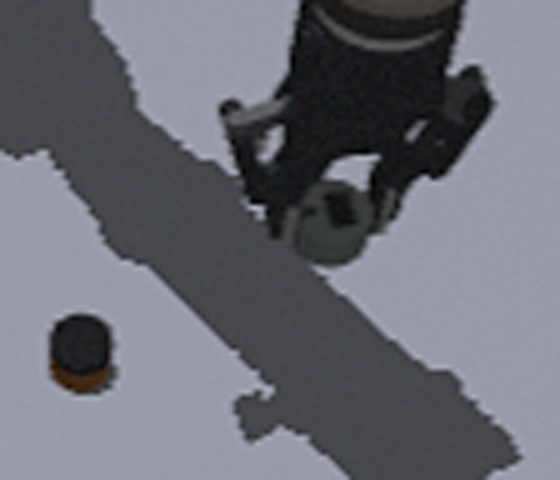

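The logger is held between the pads, lying flat at about (336,155) px, and the jar is untouched. Carrying it to the can.

Request:
{"fn": "step_arm", "kwargs": {
  "commands": [
    [[-0.008,-0.01,0],[-0.3,-4.0,0],3.5],
    [[0,0,0],[-0.3,-4.0,0],3.5],
    [[0,0,0],[-0.3,-4.0,0],3.5],
    [[0,0,0],[-0.3,-4.0,0],3.5],
    [[0,0,0],[-0.3,-4.0,0],3.5]
  ]
}}

```text
t: 22.08
ee_pos: [0.44, 0.0152, 0.1345]
orientation: [[0.233, -0.973, 0.003], [-0.972, -0.233, -0.01], [0.011, -0.0, -1.0]]
force: [0.1, -1.2, -0.8]
gripper_width: 0.0429
```

Request:
{"fn": "step_arm", "kwargs": {
  "commands": [
    [[0,0,0],[-0.2,-3.5,0],3.5],
    [[0,0,0],[-0.2,-3.0,0],3.5],
    [[0,0,0],[0,-1.5,0],3.5],
    [[0,0,0],[0,0,0],3.5],
    [[0,0,0],[0,0,0],3.5]
  ]
}}

```text
t: 22.5
ee_pos: [0.4302, -0.0816, 0.1325]
orientation: [[0.212, -0.977, -0.004], [-0.977, -0.212, -0.018], [0.017, 0.007, -1.0]]
force: [-0.4, -0.1, 0.1]
gripper_width: 0.0427
```

Request:
{"fn": "step_arm", "kwargs": {
  "commands": [
    [[0.019,-0.006,0],[0.7,-0.6,-1.5],3.5],
    [[0,0,0],[0,0,0],3.5],
    [[0,0,0],[0,0,0],3.5]
  ]
}}

```text
t: 22.75
ee_pos: [0.4375, -0.0832, 0.1173]
orientation: [[0.217, -0.976, 0.002], [-0.976, -0.217, 0.004], [-0.003, -0.003, -1.0]]
force: [0.8, 0.9, -0.1]
gripper_width: 0.043
```

```bash
python3 - <<'E'
from h import *
s=shot("scene","s9"); q=robot.sense(); print(q["ee_pos"],q["orientation"][:,2])
f=lambda x:cv2.resize(np.clip(x*1.4,0,255).astype(np.uint8),(560,560),interpolation=cv2.INTER_CUBIC)
cv2.imwrite("pics/l.png",f(s[110:190,185:265]))
E
```

```text
[ 0.4371 -0.0833  0.1172] [ 0.0017  0.0033 -1.    ]
```

View pics/l.png

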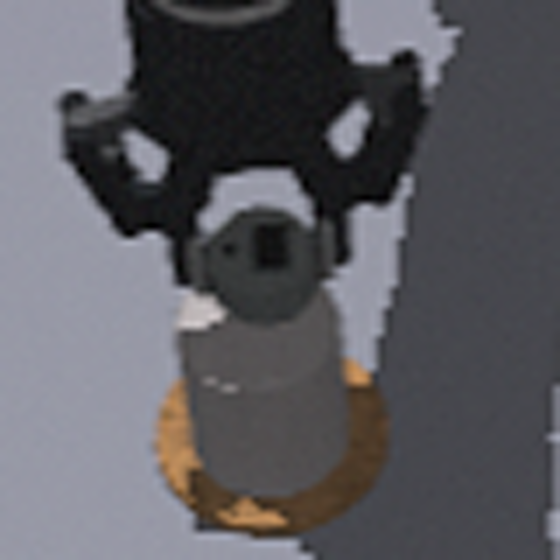

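The logger hangs above the can, flat and centred at crop x≈263 (near lower edge y≈325). The can runs from x≈259 at the top to x≈270 at the foot. Ray check, then lower.

```bash
python3 - <<'E'
from h import *
g=lambda x,y:(185+x/7-.4,110+y/7-.4)
print("log",cast("scene",*g(263.5,325),.1127)-[.022,0],"can",cast("scene",*g(270,498),.008)-[.034,0])
E
```

```text
log [ 0.4371 -0.0833] can [ 0.4359 -0.0871]
```

Request:
{"fn": "step_arm", "kwargs": {
  "commands": [
    [[-0.002,0,0],[0,-0.5,-1.3],3.5],
    [[0,0,0],[0,0,0],3.5],
    [[0,0,0],[0,0,0],3.5]
  ]
}}

```text
t: 23.05
ee_pos: [0.438, -0.0834, 0.1056]
orientation: [[0.225, -0.974, 0.003], [-0.974, -0.225, 0.002], [-0.001, -0.003, -1.0]]
force: [-0.5, 0.5, -0.9]
gripper_width: 0.0428
```

Request:
{"fn": "step_arm", "kwargs": {
  "commands": [
    [[0,0,0],[-0.1,-0.7,-0.6],3.5],
    [[0,0,0],[0,0,-0.4],3.5],
    [[0,0,0],[0,0,0],3.5]
  ]
}}

```text
t: 23.3
ee_pos: [0.438, -0.0887, 0.0966]
orientation: [[0.229, -0.973, 0.006], [-0.973, -0.229, 0.001], [0.0, -0.006, -1.0]]
force: [0.7, 0.1, -0.5]
gripper_width: 0.0429
```

Request:
{"fn": "step_arm", "kwargs": {
  "commands": [
    [[0,0.004,0],[-0.1,0.1,-0.5],3.5],
    [[0,0,0],[0,0,0],3.5],
    [[0,0,0],[0,0,0],3.5]
  ]
}}

```text
t: 23.55
ee_pos: [0.4371, -0.0876, 0.0914]
orientation: [[0.229, -0.973, 0.002], [-0.973, -0.229, 0.001], [-0.001, -0.002, -1.0]]
force: [-0.7, 1.0, -0.7]
gripper_width: 0.0429
```

Request:
{"fn": "step_arm", "kwargs": {
  "commands": [
    [[0,0,0],[0,0,-0.15],3.5],
    [[0,0,0],[0,0,0],3.5]
  ]
}}

```text
t: 23.72
ee_pos: [0.4374, -0.0875, 0.0901]
orientation: [[0.229, -0.973, 0.002], [-0.973, -0.229, 0.001], [-0.001, -0.002, -1.0]]
force: [0.1, -0.4, -0.2]
gripper_width: 0.0427
```

Request:
{"fn": "step_arm", "kwargs": {
  "commands": [
    [[0,0,0],[0,0,0],5.0],
    [[0,0,0],[0,0,0],6.5],
    [[0,0,0],[0,0,0],8.0],
    [[0,0,0],[0,0,0],8.0],
    [[0,0,0],[0,0,2.5],8.0]
  ]
}}

```text
t: 24.13
ee_pos: [0.434, -0.0872, 0.1121]
orientation: [[0.229, -0.973, -0.006], [-0.973, -0.229, 0.004], [-0.005, 0.005, -1.0]]
force: [0.6, -0.8, 0.3]
gripper_width: 0.08
```

Request:
{"fn": "step_arm", "kwargs": {
  "commands": [
    [[0,0,0],[0,0,4.0],8.0],
    [[0,0,0],[0,0,4.0],8.0],
    [[0,0,0],[0,4.0,0],8.0],
    [[0,0,0],[0,4.0,0],8.0],
    [[0,0,0],[0,4.0,0],8.0]
  ]
}}

```text
t: 24.55
ee_pos: [0.437, 0.024, 0.1997]
orientation: [[0.204, -0.979, 0.003], [-0.979, -0.204, -0.002], [0.002, -0.003, -1.0]]
force: [0.7, 0.1, -0.8]
gripper_width: 0.0798
```

Request:
{"fn": "step_arm", "kwargs": {
  "commands": [
    [[0,0,0],[0,4.0,0],8.0],
    [[0,0,0],[0,4.0,0],8.0],
    [[0,0,0],[0,0,0],8.0],
    [[0,0,0],[0,0,0],8.0]
  ]
}}

```text
t: 24.88
ee_pos: [0.4358, 0.1185, 0.2025]
orientation: [[0.218, -0.976, 0.01], [-0.976, -0.218, 0.004], [-0.002, -0.011, -1.0]]
force: [0.6, -1.2, -0.7]
gripper_width: 0.0801
```

```bash
python3 - <<'E'
from h import *
t=shot("top","t10");s=shot("scene","s10"); print(robot.sense()["ee_pos"])
f=lambda x:cv2.resize(np.clip(x*1.4,0,255).astype(np.uint8),(390,390),interpolation=cv2.INTER_CUBIC)
cv2.imwrite("pics/m.png",np.hstack([f(t[187:265,258:336]),f(s[112:190,185:263])]))
E
```

```text
[0.4358 0.1179 0.2025]
```

View pics/m.png

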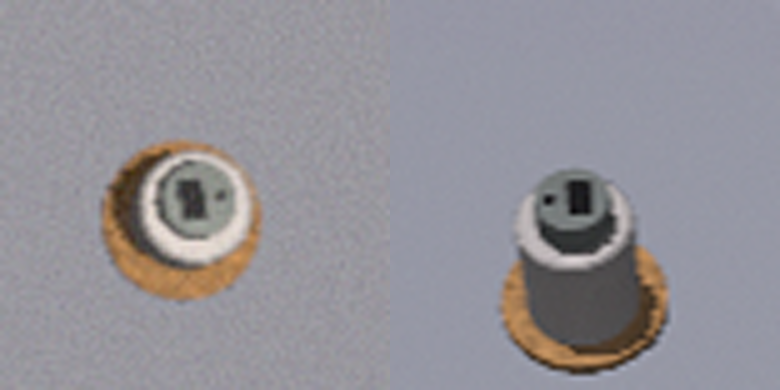

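The logger lies flat on the can's top: logger face centre at about crop (198,200), can top at about (194,209) in the top view. Final numbers, then hand in.

```bash
python3 - <<'E'
from h import *
g=lambda x,y:(258+x/5-.4,187+y/5-.4)
b=cast("top",293.957,230.573,.008); print("logger-base",cast("top",*g(197,200),.108)-b,"can-base",cast("top",*g(194,209),.086)-b)
a,z=cv2.imread("pics/top0.png"),cv2.imread("pics/t10.png")
for n,k,u,v,r in(("tub","odd",406,203,24),("wipes","cork",105,203,42)): print(n,blob(a,k,u,v,r)[0],blob(z,k,u,v,r)[0])
a,z=cv2.imread("pics/scene0.png"),cv2.imread("pics/s8.png"); print("jar",blob(a,"dark",286,179,9)[0],blob(z,"dark",286,179,9)[0])
robot.job_done()
E
```

```text
logger-base [0.004  0.0016] can-base [0.0006 0.0009]
tub [401.8988 203.1821] [401.8294 203.1757]
wipes [102.6983 202.1961] [102.6342 202.1961]
jar [285.8252 180.377 ] [285.8043 180.3556]
the job is handed in; nothing more can be done
```

The stack is built and the job is handed in at about 25 s of the 120 s allowed. The vial stands on the round cork base, with the cup over it, the can over both and the logger on top. Every piece was let go, and the gripper was moved well clear. No verdict was reported.

**Final checks from the pictures:**
- **Can:** about 1 mm from the base centre, about 2 mm in the earlier blob measurement.
- **Logger:** lies flat, about 3–4 mm off the can's axis; the limit is 12 mm.
- **Cup and vial:** about 2 mm off centre when last seen. They are now hidden inside the can.
- **Tub and wipes:** moved less than 0.1 px in the final picture.
- **Jar:** moved less than 0.1 px as last seen, while the logger was being carried.

**Disagreement:** the two cameras disagree by a steady 3–4 mm. I averaged them for the approaches and used single-camera offsets for the final centring. No check failed.

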